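# Fit the shower valve's spacer and D-bore knob, and hold it pressed in

## Task

Put the shower valve together: lower the brass spacer over the spindle so its flange lies flat in the block's round pocket and let go; then turn the blue knob so its D-shaped hole matches the flat of the shaft (red line over red line) and push it fully home. Press on against the spring until the knob comes down to the spacer and finish like that, still holding the knob pressed in; do not disturb the other things on the table.

Things in the scene. Friction and masses are not known exactly. Their poses are not given: they have to be found in the camera images.
- valve: fixed green valve block, 100 x 100 mm, 30 mm high, origin at the centre of its underside on the table. In its top face is a round pocket 64 mm across, 8 mm deep, with the spindle standing upright in its middle. A red line on its top, on its +x side, shows the side of the shaft's flat.
- pocket (a point): centre of the pocket's floor, 22 mm above the table; the axes are those of the block
- shoulder (a point): the point on the spindle's axis where its round brass collar (28 mm across, top edge bevelled) ends in a shoulder and the steel D-shaft begins; 55 mm above the table when not pressed, and it moves down with the spindle. The D-shaft rises 20 mm above it (tip at 75 mm), is 20 mm across, with a flat 4 mm from the axis on the +x side (this point's x axis points from the axis to the flat, to the red line on the block); its top 2 mm are bevelled. The spindle does not turn.
- spindle (a joint): how far the spring-loaded spindle is pushed down, m: 0 at rest (up), at most 0.008. About 3.5 N start it moving, about 9 N hold it at 0.006, where the knob's underside meets the seated spacer's top.
- spacer: loose brass flanged spacer, flange down: flange 60 mm across and 9 mm thick, above it a round hub 40 mm across up to 27 mm height, bore 31 mm right through. Origin at the centre of its underside, z up. Grip it by the hub. About 120 g. Seated, its origin is at point pocket and its top 49 mm above the table.
- knob: loose blue knob standing upright: round base disc 60 mm across and 8 mm thick, on it a grip bar 58 mm long along x, 32 mm wide along y, flat-sided, up to 32 mm height. A D-shaped hole goes right through, 22 mm across, its flat 5 mm from the axis on the +x side; a red line on top of the bar marks the +x end. Origin at the centre of its underside. About 90 g. On the shaft, fully home, its origin is at point shoulder with the x axes pointing the same way.
- knob_mark (a point): the red line on top of the knob's bar, 20 mm from the knob's axis towards its +x end, 32 mm above its underside
- grease_jar: closed jar 60 mm across, 55 mm high, bystander, to be left where it lies
- wrench: steel wrench 170 mm long lying on the table, bystander, to be left where it lies
- buckle0: black fin buckle 46 x 40 mm, 12 mm high, bystander, to be left where it lies
- buckle1: a second black fin buckle of the same size, bystander, to be left where it lies
- red_clip: red plastic clip 74 x 16 mm, 19 mm high, bystander, to be left where it lies
- steel_hook: stainless hook about 95 x 55 mm, 8 mm high, bystander, to be left where it lies

How it is judged:
On the way, in this order (a step that is already met when the one before it is completed fails the run):
1. the spacer lies flat in the pocket around the spindle, let go (horizontal distance between spacer and pocket below 0.005 m and z of spacer in the frame of pocket below 0.003 m and angle between spacer's own z axis and vertical below 0.08 rad and contact force between the fingers and spacer below 0.1 N), for 0.2 s.
2. the knob is turned to match and fully home on the D-shaft (horizontal distance between knob and shoulder below 0.004 m and z of knob in the frame of shoulder between -0.004 and 0.003 m and angle between the x axis of knob and the x axis of shoulder, either way round below 0.2 rad and x of knob_mark in the frame of shoulder above 0.015 m and angle between knob's own z axis and vertical below 0.1 rad), for 0.1 s.
At the end, for the whole second after the job is handed in: Spacer seated (5 mm of the centre, 3 mm of the floor, tilt under 0.08 rad); knob home on the shaft (3 mm of the shoulder, 4 mm of the axis, aligned within 0.2 rad, the same way round, tilt under 0.1 rad); gripper still on the knob (over 2 N), keeping the spindle down by over 4 mm, at rest (all of step 2 and horizontal distance between spacer and pocket below 0.005 m and z of spacer in the frame of pocket below 0.003 m and angle between spacer's own z axis and vertical below 0.08 rad and value of joint spindle above 0.004 m and velocity of joint spindle below 0.005 m/s and contact force between the fingers and knob above 2 N); the arm keeps its last pose, push and grip.
It fails at once if a bystander was moved by more than 30 mm (distance of any of grease_jar, wrench, buckle0, buckle1, red_clip, steel_hook from where it was at the start of the episode above 0.03 m).
It also fails if it takes over 51 s, if anything falls off the work surface, if the arm or the gripper's body presses on something with over 40 N, if the wrist force passes 120 N, or if a joint passes its speed limit or range.

## Robot

A 6-joint arm with a two-finger parallel gripper is mounted at the origin on the work surface. World frame = base frame: x ahead of the robot, y to its left, z up, the work surface at z = 0. Lengths are in m, angles in rad, forces in N, time in s.
With the tool pointing down it reaches from about 0.4 to 0.925 m from the base axis. Payload 3.4 kg.
Tool frame: the origin (TCP) lies at the very end of the fingers, on their centre line; the grasp point (between the pads) lies 19 mm behind it (ctrl.grip_point_offset is the distance from the TCP to the grasp point, in m); z points along the fingers, y is the direction in which the jaws open and shut (so a half turn about z gives the same grasp; the last joint's range is limited). The gripper opens to 85 mm and grips with 20 to 120 N. Pads are 22 mm wide; open, the fingers measure 114 mm over their backs; the gripper's body (76 mm by 85 mm) begins 54 mm behind the grasp point. The pads swing forward as they close: fully open they stand 13 mm farther back than shut.
Start: joints at [1.038, 0.307, 1.506, -0, 1.328, -0.073], TCP at [0.255, 0.516, 0.231] pointing down, gripper open.
Joint ranges: [-3.12, 3.12], [-1.05, 2.28], [0.14, 2.33], [-1.42, 4.57], [0.1, 2.73], [-2.68, 2.68]. Speed limits (rad/s): [2.57, 2.57, 3.14, 3.14, 3.14, 3.14].

## Interface

Orientations are given as a unit quaternion [x, y, z, w].
In Python, from rig import ctrl gives the robot as it stands. The module is installed in compiled form; this text tells all that it offers. Calls block until the motion is done:
- ctrl.reach(position, orientation): joint-space move of the TCP to a pose.
- ctrl.move_l(position, v=0.15, attitude=None): straight line of the TCP; attitude=None keeps the orientation; v is the mean speed in m/s.
- ctrl.goto_joints(angles): joint-space move.
- ctrl.let_go() and ctrl.close(effort=None): open the fingers fully, or close them until they stop; effort is the grip in N (None keeps the last).
- ctrl.dwell(seconds).
- ctrl.ik(position, orientation): joint angles nearest the present ones, or None.
- ctrl.observe(): the state.
- ctrl.grab_frame(name): name is "side" or "top" or "wrist"; returns a dict with "image" (384x512x3 uint8, red, green, blue), "fx", "fy", "cx", "cy" (pixels), "k1" (the pictures are not rectified: a ray, as slopes to the right and down, at radius r is drawn at 1 + k1 r^2 times it, then the intrinsics apply), "rvec" (rotation vector, rad) and "tvec" (3), from world to camera coordinates, as OpenCV has them; the wrist camera has in their place "tool_from_camera" (4x4, takes a point from camera to tool coordinates, whose origin is the TCP and whose axes are the flange's). Camera axes: x right, y down, z forward; pixel columns grow to the right and rows downward; lengths in m; the calibration is good to about 2 mm. A picture is of the moment at which its call begins: read the wrist's pose just before it. There is no depth.
A pose or a line that the arm cannot do raises ctrl.IKError and nothing moves.
- ctrl.close_job(): hands the job in, once; it reports no verdict.
The state is a dict: "clock": time; "joints": joint angles; "joint_vel": joint speeds; "joint_efforts": joint torques, N m; "tool_pos": TCP position; "tcp_rot": TCP orientation; "contact_force": force on the tool from outside, world axes, zero at the start; "ft_torque": the same for the moment, N m; "opening": finger opening in m.
Only numpy, scipy, OpenCV 4.12 (cv2) and the standard library are available. Lean on these libraries where they do the work, as an engineer would, in place of code of your own. Each camera call takes 0.05 s, during which the arm holds its last target.

## Working session

There is one attempt and no reset: what is moved stays moved. The work goes in short steps, each a Python script; the robot and the scene stay as the last script left them, time stands still between calls to the robot, and variables do not carry over. Pictures are saved under pics/ and viewed, and the job is handed in when it is done.

```bash
ls; mkdir -p pics
python3 - <<'E'
from rig import ctrl
import cv2,pickle
s=ctrl.observe(); print({k:s[k] for k in('clock','tool_pos','tcp_rot','contact_force','opening')})
for n in('side','top','wrist'):
    f=ctrl.grab_frame(n); pickle.dump((s,f),open(f'pics/{n}0.pkl','wb'))
    cv2.imwrite(f'pics/{n}0.png',f['image'][:,:,::-1]); print(n,{k:v for k,v in f.items() if k!='image'})
E
```

```text
pics
{'clock': 0.0, 'tool_pos': array([0.25431353, 0.51491008, 0.23037185]), 'tcp_rot': array([ 2.27384002e-01,  9.73804609e-01, -1.00300697e-03, -3.05083061e-04]), 'contact_force': array([-1.09632386, -0.02010229,  0.80578131]), 'opening': 0.08531812536172642}
side {'fx': 451.64500299847214, 'fy': 451.64500299847214, 'cx': 246.87643576995148, 'cy': 178.2722822259612, 'k1': -0.03695424279199007, 'rvec': array([ 1.99805684, -0.70974331,  0.40336812]), 'tvec': array([-0.44354495,  0.28937773,  0.85596645])}
top {'fx': 445.98521339960854, 'fy': 445.98521339960854, 'cx': 253.63920998263268, 'cy': 190.83993047879298, 'k1': -0.03774599512781188, 'rvec': array([ 2.15108725, -2.16230325,  0.11576359]), 'tvec': array([0.06641841, 0.62208203, 1.10324645])}
wrist {'fx': 278.9048738619688, 'fy': 278.9048738619688, 'cx': 253.71667498612663, 'cy': 194.46026066038397, 'k1': -0.06820480341173309, 'tool_from_camera': array([[ 1.91043282e-03, -9.59417754e-01, -2.81982132e-01,
         7.14706027e-02],
       [ 9.99997894e-01,  1.62165002e-03,  1.25748740e-03,
        -1.23962109e-03],
       [-7.49179407e-04, -2.81983941e-01,  9.59418832e-01,
        -1.43339921e-01],
       [ 0.00000000e+00,  0.00000000e+00,  0.00000000e+00,
         1.00000000e+00]])}
```

View pics/top0.png

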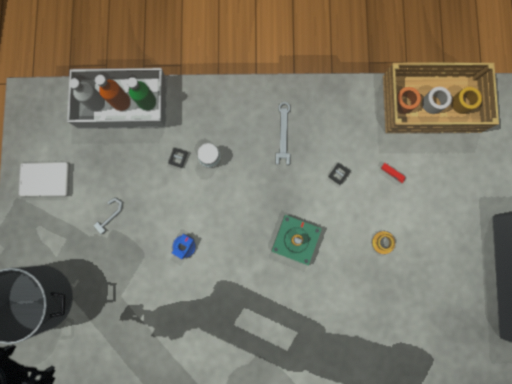

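View pics/side0.png

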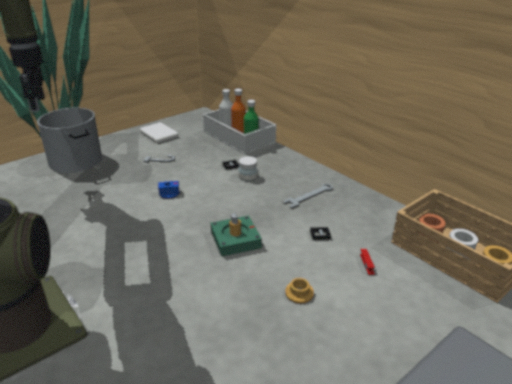

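View pics/wrist0.png

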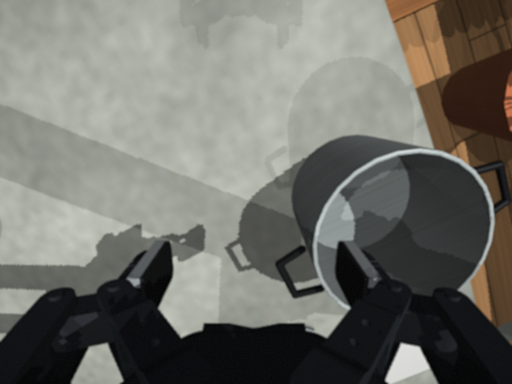

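The top view shows the spacer at (384,242), the valve at (298,239) and the knob at (183,246). The first wrist view sees only the bucket. I'll get coarse positions from the top view.

```bash
cat > h.py <<'E'
import numpy as np,cv2,pickle
from scipy.spatial.transform import Rotation as R
def cam(f,s=None):
    "returns R_wc, origin"
    if 'rvec' in f:
        Rm=cv2.Rodrigues(np.array(f['rvec']))[0]; return Rm.T,-Rm.T@np.array(f['tvec'])
    T=np.array(f['tool_from_camera']); Rt=R.from_quat(s['tcp_rot']).as_matrix()
    return Rt@T[:3,:3], Rt@T[:3,3]+np.array(s['tool_pos'])
def K(f): return np.array([[f['fx'],0,f['cx']],[0,f['fy'],f['cy']],[0,0,1.]])
D=lambda f:np.array([f['k1'],0,0,0.])
def ray(f,s,px):
    p=cv2.undistortPoints(np.array(px,float).reshape(-1,1,2),K(f),D(f)).reshape(-1,2)
    Rm,o=cam(f,s); d=np.c_[p,np.ones(len(p))]@Rm.T; return o,d
def onplane(f,s,px,z):
    o,d=ray(f,s,px); return o+d*((z-o[2])/d[:,2])[:,None]
def proj(f,s,P):
    Rm,o=cam(f,s); rv=cv2.Rodrigues(Rm.T)[0]; return cv2.projectPoints(np.array(P,float).reshape(-1,1,3),rv,-Rm.T@o,K(f),D(f))[0].reshape(-1,2)
def down(yaw):
    "tool z down; tool y at world angle yaw"
    y=np.array([np.cos(yaw),np.sin(yaw),0]);z=np.array([0,0,-1.]);return R.from_matrix(np.c_[np.cross(y,z),y,z]).as_quat()
def tri(o1,d1,o2,d2):
    A=np.c_[d1,-d2];t=np.linalg.lstsq(A,o2-o1,rcond=None)[0];return o1+d1*t[0],o2+d2*t[1]
def snap(ctrl,n,name):
    s=ctrl.observe();f=ctrl.grab_frame(n);pickle.dump((s,f),open(f'pics/{name}.pkl','wb'));cv2.imwrite(f'pics/{name}.png',f['image'][:,:,::-1]);return s,f
def load(name): return pickle.load(open(f'pics/{name}.pkl','rb'))
E
python3 - <<'E'
from h import *
s,f=load('top0')
print(onplane(f,s,[(384,242)],.02),onplane(f,s,[(298,239)],.03),onplane(f,s,[(183,246)],.02),onplane(f,s,[(313,226),(55,297)],0))
sx=[]
for c,(x,y) in enumerate([(384,242),(298,239),(183,246)]):
    sx.append(cv2.resize(f['image'][y-32:y+32,x-32:x+32,::-1],(260,260),interpolation=cv2.INTER_CUBIC))
cv2.imwrite('pics/crop.png',np.hstack(sx))
E
```

```text
[[ 0.49050946 -0.26996907  0.02      ]] [[ 0.499461   -0.04880089  0.03      ]] [[0.48300209 0.24515342 0.02      ]] [[ 0.53330587 -0.09119789  0.        ]
 [ 0.35146337  0.58193352  0.        ]]
```

View pics/crop.png

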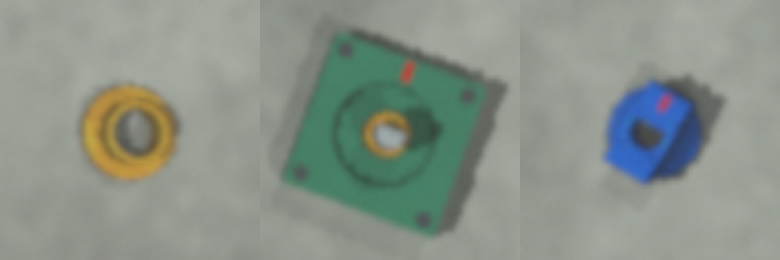

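Run:
```python
from h import *
from rig import ctrl
q=down(np.radians(73))
for n,p in (('knob',(.483,.245)),('valve',(.499,-.049)),('spacer',(.4905,-.27))):
    z=.19 if n=='valve' else .16
    print(n,ctrl.ik([p[0],p[1],z],q))
    ctrl.reach([p[0],p[1],z],q); ctrl.dwell(.25)
    s,f=snap(ctrl,'wrist',n+'1'); print(s['clock'],s['tool_pos'],s['contact_force'],np.abs(s['joint_vel']).max())
a=[load(n+'1')[1]['image'][:,:,::-1] for n in('knob','valve','spacer')]
cv2.imwrite('pics/all1.png',np.vstack([np.hstack([cv2.resize(x,(400,300)) for x in a[:2]]),np.hstack([cv2.resize(a[2],(400,300)),np.zeros((300,400,3),np.uint8)])]))
```

```text
knob [ 3.91429346e-01  3.26214563e-01  1.67601613e+00 -4.44089210e-16
  1.13936197e+00 -8.82661008e-01]
1.75 [0.48272446 0.2459628  0.16024005] [-0.66460048 -0.19651759  0.45064412] 0.006314644640244425
valve [-1.82146602e-01  2.42462552e-01  1.71601789e+00 -4.44089210e-16
  1.18311221e+00 -1.45623696e+00]
3.1833 [ 0.49911319 -0.04791042  0.18985816] [ 0.52919125 -0.60253699  0.37983753] 0.003966450261028853
spacer [-5.78637198e-01  3.49666890e-01  1.63754966e+00 -4.44089210e-16
  1.15437610e+00 -1.85272755e+00]
4.375 [ 0.49096594 -0.26854025  0.16042853] [ 0.1620124  -0.40918398  0.1128852 ] 0.0034725149929153987
```

View pics/all1.png

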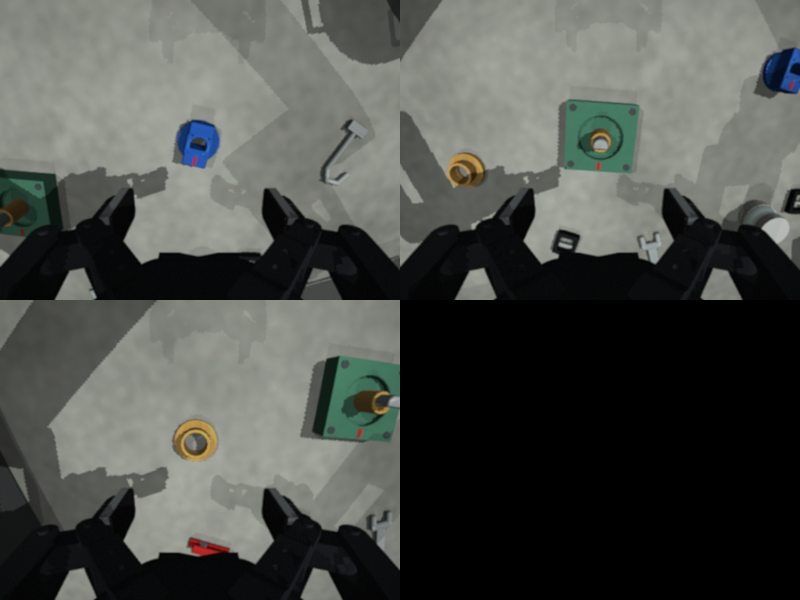

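Knob at ~(198,145) in its tile, valve at ~(600,137) and spacer at ~(195,440). All are clear of the fingers. Next are enlarged crops, and a check of whether the observed pose is repeatable.

Run:
```python
from h import *
from rig import ctrl
for i in range(5):
    s=ctrl.observe(); print(s['clock'],s['tool_pos'],s['joints']); ctrl.dwell(.02)
C={'knob':(253,185),'valve':(255,175),'spacer':(250,180)}
o=[]
for n,(x,y) in C.items():
    s,f=load(n+'1'); o.append(cv2.resize(f['image'][y-55:y+55,x-55:x+55,::-1],(264*2,264*2),interpolation=cv2.INTER_CUBIC)[:, :])
    print(n,proj(f,s,[s['tool_pos']]))
cv2.imwrite('pics/c_v.png',o[1]);cv2.imwrite('pics/c_k.png',cv2.resize(np.hstack([o[0],o[2]]),(800,400)))
```

```text
4.425 [ 0.49091633 -0.26874318  0.16036233] [-5.76444887e-01  3.48790516e-01  1.63792609e+00  1.66602197e-04
  1.15446269e+00 -1.85258024e+00]
4.4417 [ 0.49092544 -0.26880794  0.16035309] [-5.76525864e-01  3.48834635e-01  1.63788048e+00  1.54418261e-04
  1.15443101e+00 -1.85259884e+00]
4.4583 [ 0.49086982 -0.26887754  0.16035066] [-5.76677469e-01  3.48842317e-01  1.63787496e+00  1.42455371e-04
  1.15448050e+00 -1.85257990e+00]
4.475 [ 0.49088356 -0.2689864   0.16032907] [-5.76801135e-01  3.48914115e-01  1.63782015e+00  9.90465541e-05
  1.15439189e+00 -1.85261580e+00]
4.4917 [ 0.49084327 -0.26903508  0.16029362] [-5.76916338e-01  3.48974743e-01  1.63782495e+00  1.03534458e-04
  1.15441096e+00 -1.85261377e+00]
knob [[255.49246778 244.43866353]]
valve [[255.49303795 244.4400546 ]]
spacer [[255.4927393  244.43960943]]
```

View pics/c_v.png

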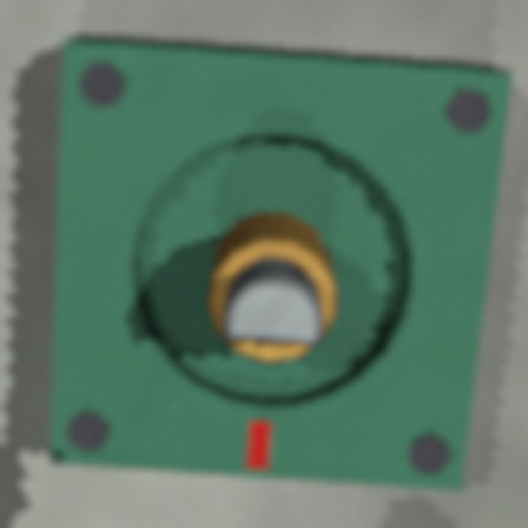

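View pics/c_k.png

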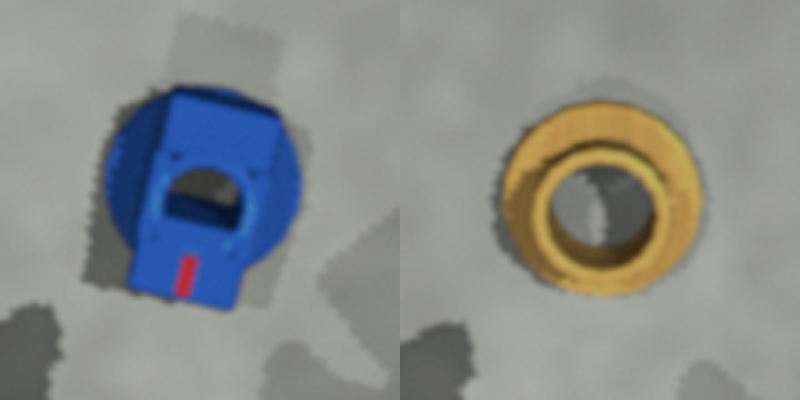

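```bash
cat >> h.py <<'E'
from scipy.optimize import least_squares
def circfit(P,r=None,loss='soft_l1'):
    P=P[:,:2];c0=P.mean(0)
    if r: g=lambda p:np.hypot(*(P-p[:2]).T)-r; x0=list(c0)
    else: g=lambda p:np.hypot(*(P-p[:2]).T)-p[2]; x0=[*c0,np.hypot(*(P-c0).T).mean()]
    q=least_squares(g,x0,loss=loss,f_scale=.0005); return q.x,np.sqrt(np.mean(q.fun**2))
def mask(im,lo,hi): return cv2.inRange(cv2.cvtColor(im,cv2.COLOR_RGB2HSV),np.array(lo),np.array(hi))
def big(m,mode=cv2.RETR_EXTERNAL,near=None):
    cs=cv2.findContours(m,mode,cv2.CHAIN_APPROX_NONE)[0]
    if near is not None: cs=[c for c in cs if np.hypot(*(c.reshape(-1,2).mean(0)-near))<45]
    return max(cs,key=cv2.contourArea).reshape(-1,2).astype(float)
E
python3 - <<'E'
from h import *
for n,p in (('valve',[(255,120),(253,193),(256,178),(256,160),(245,210)]),('knob',[(257,165),(255,205),(232,180),(250,208)]),('spacer',[(250,157),(249,180),(240,181),(255,190)])):
    im=load(n+'1')[1]['image']; h=cv2.cvtColor(im,cv2.COLOR_RGB2HSV)
    print(n,[h[y,x].tolist() for x,y in p])
s,f=load('valve1');im=f['image']
red=mask(im,(0,130,90),(6,255,255))|mask(im,(174,130,90),(180,255,255))
g=mask(im,(65,60,30),(90,255,255)); c=big(g,near=(255,175))
hull=cv2.convexHull(c.astype(np.int32)); H=np.zeros_like(g);cv2.fillPoly(H,[hull],255)
n,l,st,ce=cv2.connectedComponentsWithStats(red&H); print('red',[(a[4],b) for a,b in zip(st[1:],ce[1:])])
dk=(H>0)&(cv2.cvtColor(im,cv2.COLOR_RGB2HSV)[:,:,1]<95)&(im.max(2)<120)
n,l,st,ce=cv2.connectedComponentsWithStats(dk.astype(np.uint8)); print('holes',[(a[4],b.round(1)) for a,b in zip(st[1:],ce[1:]) if a[4]>15])
print(cv2.minAreaRect(hull))
s,f=load('spacer1');im=f['image'];g=mask(im,(10,100,40),(30,255,255));c=big(g,near=(250,180))
P=onplane(f,s,c+0,.009);print('spacer flange',circfit(P),circfit(P,.03)[0])
s,f=load('knob1');im=f['image'];g=mask(im,(105,120,30),(125,255,255));c=big(g,near=(253,185))
P=onplane(f,s,c,.008);print('knob disc',circfit(P),circfit(P,.03))
E
```

```text
valve [[41, 14, 142], [21, 145, 174], [84, 11, 113], [76, 108, 111], [76, 108, 120]]
knob [[109, 199, 176], [109, 199, 176], [109, 203, 103], [156, 130, 137]]
spacer [[19, 151, 186], [39, 14, 131], [40, 13, 121], [36, 16, 79]]
red [(np.int32(38), array([253.5       , 212.26315789]))]
holes [(np.int32(214), array([229.4, 155.8])), (np.int32(85), array([220.6, 137.1])), (np.int32(82), array([297.2, 142.6])), (np.int32(227), array([255.9, 178.9])), (np.int32(72), array([218. , 209.5])), (np.int32(35), array([253.1, 211.6])), (np.int32(69), array([288.9, 214.2]))]
((256.21319580078125, 174.51522827148438), (92.83489990234375, 88.34634399414062), 4.085616588592529)
spacer flange (array([ 0.48818343, -0.27281768,  0.02896275]), np.float64(0.00032724943029065965)) [ 0.48830276 -0.27291826]
knob disc (array([0.4827285 , 0.24444971, 0.02936615]), np.float64(0.003734091639167068)) (array([0.48327266, 0.24416781]), np.float64(0.0035716175302775884))
```

Run:
```python
from h import *
s,f=load('valve1');im=f['image']
h=np.array([(220.6,137.1),(297.2,142.6),(288.9,214.2),(218.0,209.5)])
P=onplane(f,s,h,.03);c=P.mean(0);print('valve',c,'sides',[np.linalg.norm(P[i]-P[i-1]) for i in range(4)])
r=onplane(f,s,[(253.3,212.1)],.03)[0]
a=[np.degrees(np.arctan2(*(P[i]-P[j])[1::-1])) for i,j in((3,0),(2,1))]+[np.degrees(np.arctan2(*(P[i]-P[j])[1::-1]))-90 for i,j in((0,1),(3,2))]
print('yaw',a,'mark',np.degrees(np.arctan2(*(r-c)[1::-1])),np.linalg.norm(r-c))
# collar: gold rim
g=mask(im,(10,100,110),(30,255,255));c2=big(g,near=(255,178));print('collar bbox',cv2.boundingRect(c2.astype(np.int32)))
# steel top
hsv=cv2.cvtColor(im,cv2.COLOR_RGB2HSV);st=((hsv[:,:,1]<60)&(im.max(2)>125)).astype(np.uint8);st[:,:235]=0;st[:,275:]=0;st[:160]=0;st[:, :][200:]=0
c3=big(st);P3=onplane(f,s,c3,.0745);print('steel',len(c3),P3.mean(0),P3.min(0),P3.max(0))
u=np.radians(-17);A=(P3[:,:2]-c[:2])@np.array([[np.cos(u),-np.sin(u)],[np.sin(u),np.cos(u)]]);print('in valve frame ext',A.min(0),A.max(0))
# spacer bore
s,f=load('spacer1');im=f['image'];g=mask(im,(10,60,20),(30,255,255))
cs,hi=cv2.findContours(g,cv2.RETR_CCOMP,cv2.CHAIN_APPROX_NONE)
for k,cc in enumerate(cs):
    cc=cc.reshape(-1,2).astype(float)
    if hi[0,k,3]>=0 and len(cc)>30 and abs(cc.mean(0)-(250,180)).max()<20: print('bore',len(cc),circfit(onplane(f,s,cc,.027)),circfit(onplane(f,s,cc,.0)))
# knob
s,f=load('knob1');im=f['image'];red=mask(im,(140,60,60),(180,255,255))|mask(im,(0,130,90),(6,255,255));red[:190]=0;red[225:]=0;red[:,:235]=0;red[:,270:]=0
n,l,stt,ce=cv2.connectedComponentsWithStats(red);print([(a[4],b) for a,b in zip(stt[1:],ce[1:])]);
m=onplane(f,s,ce[1:2],.032)[0];print('kmark',m)
y,x=np.nonzero(red);Q=onplane(f,s,np.c_[x,y].astype(float),.032)[:,:2];e=np.linalg.svd(Q-Q.mean(0))[2][0];print('dir',np.degrees(np.arctan2(e[1],e[0])))
v=cv2.cvtColor(im,cv2.COLOR_RGB2HSV)[:,:,2];top=(mask(im,(105,120,1),(125,255,255))>0)&(v>150)
print('tool_yaw',[np.degrees(R.from_quat(load(n+'1')[0]['tcp_rot']).as_matrix()[:2,1]) for n in ('knob',)])
for yy in range(165,215,6):
    xs=np.nonzero(mask(im,(105,120,1),(125,255,255))[yy])[0];xs=xs[(xs>220)&(xs<290)];print(yy,xs.min(),v[yy,xs.min():xs.max()+1].tolist())
```

```text
valve [ 0.4970729  -0.04534082  0.03      ] sides [np.float64(0.08237386479615076), np.float64(0.08262492218595448), np.float64(0.08237685227430669), np.float64(0.08215479436078714)]
yaw [np.float64(-20.724650848344496), np.float64(-21.05164442698627), np.float64(-200.82767591371208), np.float64(-200.8294133635637)] mark -21.251101386529527 0.04148305493981907
collar bbox (245, 169, 25, 19)
steel 47 [ 0.49512578 -0.04454656  0.0745    ] [ 0.48814552 -0.05372514  0.0745    ] [ 0.50228    -0.03578439  0.0745    ]
in valve frame ext [-0.00829015 -0.00827446] [0.00355797 0.0089993 ]
bore 70 (array([ 0.48581387, -0.27178084,  0.01281855]), np.float64(0.0008900142667432578)) (array([ 0.49204739, -0.27400297,  0.01405829]), np.float64(0.0009793357221315332))
[(np.int32(49), array([248.67346939, 205.69387755]))]
kmark [0.50036489 0.23432247 0.032     ]
dir -29.487288271527788
tool_yaw [array([16.66363411, 54.8190575 ])]
165 232 [91, 100, 103, 103, 104, 104, 103, 100, 92, 83, 93, 129, 162, 174, 176, 176, 175, 175, 175, 176, 176, 176, 175, 176, 176, 176, 176, 176, 175, 176, 177, 176, 176, 176,
[... 996 characters left out ...]
 183, 182, 176, 166, 155, 151, 150, 151, 151, 151, 154, 158, 158]
195 232 [97, 100, 101, 120, 152, 172, 175, 166, 154, 161, 171, 174, 176, 177, 176, 177, 175, 175, 175, 176, 176, 176, 176, 175, 176, 177, 177, 177, 177, 177, 177, 177, 177, 178, 176, 170, 159, 153, 151, 150, 151, 151, 149, 145]
201 234 [113, 147, 170, 176, 177, 176, 176, 176, 176, 176, 177, 178, 176, 159, 138, 166, 170, 151, 142, 169, 177, 176, 175, 175, 174, 175, 171, 166, 168, 173, 174, 170, 162, 154, 148, 145]
207 233 [129, 161, 175, 176, 177, 177, 176, 176, 176, 176, 176, 177, 169, 140, 164, 184, 182, 153, 154, 175, 178, 176, 176, 177, 177, 176, 176, 177, 177, 174, 159]
213 253 [158, 163, 166, 168, 171, 173, 177, 175, 166]
```

Measured so far:
- **Valve:** centre (0.4971, -0.0453), yaw -20.9°. The shaft agrees to 0.4 mm.
- **Spacer:** (0.4882, -0.2729).
- **Knob:** (0.4830, 0.2443), yaw about -29.6°. Mark and disc agree.

Next I'll check where the open fingertips really are.

Run:
```python
from h import *
s,f=load('spacer1');Rt=R.from_quat(s['tcp_rot']).as_matrix()
for z in(0,-.006,-.013,-.019):
  P=[Rt@np.array([x,y,z])+s['tool_pos'] for x in(.011,-.011) for y in(-.0427,.0427)]
  print(z,proj(f,s,P).round(0).tolist())
cv2.imwrite('pics/fing.png',cv2.resize(f['image'][215:345,140:400,::-1],(780,390),interpolation=cv2.INTER_CUBIC))
```

```text
0 [[179.0, 226.0], [332.0, 226.0], [182.0, 261.0], [329.0, 261.0]]
-0.006 [[176.0, 231.0], [335.0, 231.0], [179.0, 267.0], [331.0, 267.0]]
-0.013 [[173.0, 236.0], [339.0, 236.0], [176.0, 273.0], [335.0, 274.0]]
-0.019 [[169.0, 241.0], [342.0, 241.0], [173.0, 280.0], [338.0, 280.0]]
```

View pics/fing.png

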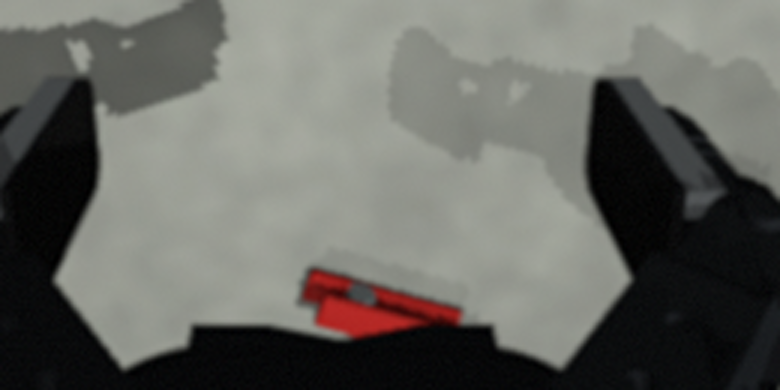

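Open tips sit about 15–19 mm behind the TCP, so they should be around 5 mm behind at 40 mm opening. Next is grasping the spacer.

Run:
```python
from h import *
from rig import ctrl
q=down(np.radians(69.1)); c=(.4882,-.2729)
ctrl.reach([*c,.06],q); ctrl.dwell(.1)
ctrl.move_l([*c,.0105],v=.1); ctrl.dwell(.3)
s=ctrl.observe();print(s['clock'],s['tool_pos'],s['contact_force'])
ctrl.close(30); s=ctrl.observe();print(s['clock'],s['tool_pos'],s['contact_force'],s['opening'])
ctrl.move_l([*c,.11],v=.15);ctrl.dwell(.2)
s,f=snap(ctrl,'wrist','held1');print(s['clock'],s['tool_pos'],s['contact_force'],s['opening'])
```

```text
6.0333 [ 0.48855512 -0.27313024  0.01108655] [-0.04993885  0.13864334  0.07915621]
6.5333 [ 0.48823523 -0.27292212  0.0107901 ] [0.04066231 0.77034641 3.7994968 ] 0.038529264599046105
7.55 [ 0.48746777 -0.27242589  0.1087721 ] [ 0.56174677  0.64074789 -0.40690734] 0.03842266405849924
```

View pics/held1.png

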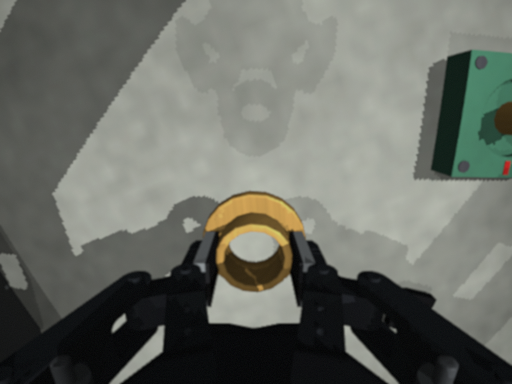

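Spacer held level between the pads, flange arc centred near column 254, valve block at the right edge. Measure the spacer's offset in the tool frame, using the flange arc.

Run:
```python
from h import *
s,f=load('held1');im=f['image'];Rt=R.from_quat(s['tcp_rot']).as_matrix();tz=s['tool_pos'][2]
g=mask(im,(10,100,40),(30,255,255));c=big(g,near=(254,235))
arc=c[(c[:,1]<222)]
for zf in(-.0018,):
  P=onplane(f,s,arc,tz+zf);r,e=circfit(P,.0295);t=Rt.T@np.r_[r-s['tool_pos'][:2],0];print('flange arc centre in tool',t,e,len(arc))
  r,e=circfit(P);print(r,e,Rt.T@np.r_[r[:2]-s['tool_pos'][:2],0])
# outer rim lower part
low=c[(c[:,1]>262)];P=onplane(f,s,low,tz+.0162);r,e=circfit(P,.020);print('rim',Rt.T@np.r_[r-s['tool_pos'][:2],0],e,len(low))
# same estimate before grasp in spacer1 using same arc portion
s,f=load('spacer1');im=f['image'];g=mask(im,(10,100,40),(30,255,255));c=big(g,near=(250,180))
print(circfit(onplane(f,s,c,.009),.0295),circfit(onplane(f,s,c[c[:,1]<170],.009),.0295))
s,f=load('valve1');print(f"{s['tool_pos']}")
```

```text
flange arc centre in tool [ 5.47015170e-04 -9.85692210e-04  8.12302573e-07] 0.00026514763114593567 104
[ 0.48552087 -0.27276014  0.02851616] 0.0001657603349660156 [ 1.69954818e-03 -1.00681573e-03  3.61473484e-06]
rim [ 1.18113440e-03 -9.51757122e-04  2.37836729e-06] 0.00036645590338582455 96
(array([ 0.48822348, -0.27285047]), np.float64(0.0006316242448540924)) (array([ 0.48876894, -0.27308069]), np.float64(0.00030717371277927174))
[ 0.49911319 -0.04791042  0.18985816]
```

Run:
```python
from h import *
from rig import ctrl
q=down(np.radians(69.1)); c=(.4974,-.0448)
ctrl.reach([*c,.13],q); ctrl.move_l([*c,.096],v=.1); ctrl.dwell(.4)
s,f=snap(ctrl,'wrist','over1');print(s['clock'],s['tool_pos'],s['contact_force'],s['opening'])
s,f=snap(ctrl,'side','over1s');s,f=snap(ctrl,'top','over1t')
x,y=proj(f,s,[[.497,-.045,.08]])[0].astype(int);a=cv2.resize(f['image'][y-40:y+40,x-40:x+40,::-1],(390,390),interpolation=2)
s,f=load('over1s');x,y=proj(f,s,[[.497,-.045,.06]])[0].astype(int);b=cv2.resize(f['image'][y-40:y+40,x-40:x+40,::-1],(390,390),interpolation=2)
cv2.imwrite('pics/over1ts.png',np.hstack([a,b]))
```

```text
9.4083 [ 0.49765645 -0.04478445  0.09640883] [-0.74775002 -0.72429437 -0.30954439] 0.03836919380700321
```

View pics/over1.png

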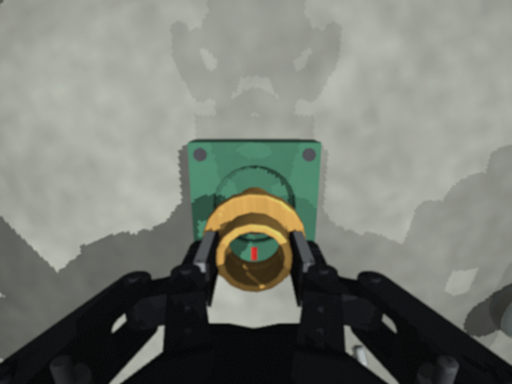

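View pics/over1ts.png

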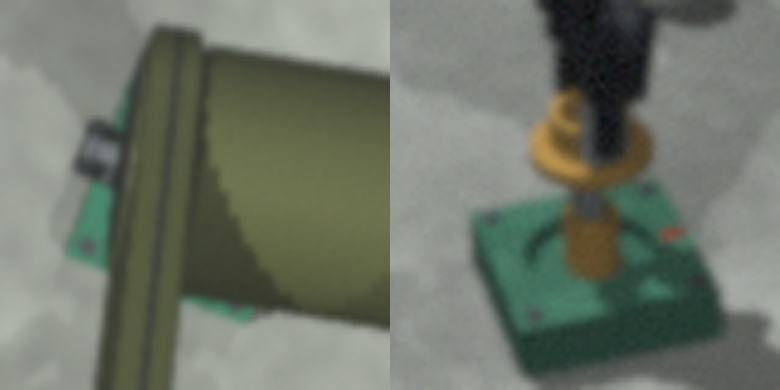

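The block sits square in the wrist picture, with holes at about (200,154) and (309,154), and the spacer hides the shaft tip. The side view shows the shaft just under the spacer bore. Next I'll compare valve and spacer in this one frame.

Run:
```python
from h import *
s,f=load('over1');im=f['image'];Rt=R.from_quat(s['tcp_rot']).as_matrix();tz=s['tool_pos'][2]
T=lambda P:((P-s['tool_pos'])@Rt)
hs=cv2.cvtColor(im,cv2.COLOR_RGB2HSV)
W=np.zeros((384,512),bool);W[143:167,190:320]=1
dk=W&(hs[:,:,1]<95)&(im.max(2)<110)
n,l,st,ce=cv2.connectedComponentsWithStats(dk.astype(np.uint8));h=[b for a,b in zip(st[1:],ce[1:]) if 60<a[4]<200];print(h)
H=T(onplane(f,s,h,.03));print('holes tool',H, 'centre est', H.mean(0)[:2]-[.0412,0])
red=(mask(im,(0,130,90),(6,255,255))|mask(im,(174,130,90),(180,255,255)));red[:240]=0;red[270:]=0
ys,xs=np.nonzero(red[:,240:270]);m=T(onplane(f,s,[(xs.mean()+240,ys.mean())],.03));print('mark',m)
g=mask(im,(10,100,40),(30,255,255));c=big(g,near=(254,235))
arc=c[(c[:,1]<222)&(abs(c[:,0]-254)>14)];P=onplane(f,s,arc,tz-.0018);r,e=circfit(P,.0295);print('flange',T(np.r_[r,tz]),e)
low=c[(c[:,1]>262)];P=onplane(f,s,low,tz+.0162);r,e=circfit(P,.02);print('rim',T(np.r_[r,tz]),e)
# collar/pocket seen: collar top visible?
cv2.imwrite('pics/over1c.png',cv2.resize(im[150:300,190:320,::-1],(520,600),interpolation=2))
# side cam: left/right extents of shaft and flange
```

```text
[array([199.61870504, 154.16546763]), array([308.72794118, 154.22058824])]
holes tool [[ 0.04155985 -0.04185937  0.06636847]
 [ 0.041668    0.04049453  0.06638072]] centre est [ 0.00041393 -0.00068242]
mark [[-0.04123409 -0.00100508  0.06644255]]
flange [ 7.48811148e-04 -9.88812379e-04 -7.62741997e-07] 0.00030201549122244205
rim [ 1.11449167e-03 -1.00850462e-03 -1.06582141e-06] 0.0003505160365069696
```

View pics/over1c.png

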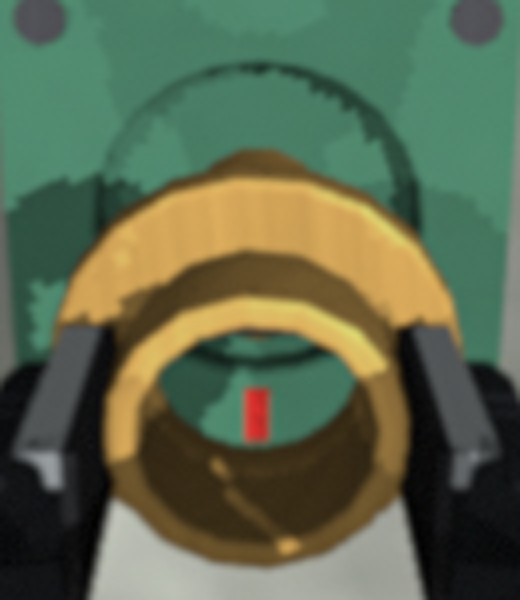

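Spacer is only about 0.5 mm off the valve axis. I'll correct that and lower in steps while watching the force.

Run:
```python
from h import *
from rig import ctrl
s=ctrl.observe();Rt=R.from_quat(s['tcp_rot']).as_matrix();print(s['tool_pos'])
ref=load('over1')[0]['tool_pos']
p=ref+Rt@np.array([-.0004,.0003,0]);print(p)
for z in(.085,.07,.062,.056,.05,.044,.040,.037,.034):
    ctrl.move_l([p[0],p[1],z],v=.06)
    s=ctrl.observe();print(z,s['clock'],s['tool_pos'],s['contact_force'].round(2),s['opening'])
    if np.linalg.norm(s['contact_force'])>15: print('STOP');break
```

```text
[ 0.49749351 -0.0447208   0.09619168]
[ 0.49813712 -0.04464677  0.096409  ]
0.085 9.8917 [ 0.49749471 -0.04449192  0.08423816] [-0.29  0.59 -0.22] 0.03860297129636598
0.07 10.2917 [ 0.49758899 -0.04456821  0.06937676] [-0.43  0.42  0.2 ] 0.038297121041665
0.062 10.575 [ 0.49778958 -0.04458812  0.06164939] [ 0.82 -0.31 -1.1 ] 0.03881596503307977
0.056 10.825 [ 0.49761569 -0.04457747  0.05552709] [ 0.26 -0.44 -0.74] 0.03859163642083395
0.05 11.075 [ 0.49784935 -0.0445803   0.04956628] [-0.01 -0.07 -1.75] 0.03797725047821308
0.044 11.325 [ 0.49799755 -0.0446051   0.04361185] [-0.58  0.7  -0.79] 0.038375965797198576
0.04 11.575 [ 0.49818228 -0.04462557  0.03979924] [ 0.34 -0.19 -0.86] 0.03820985229859449
0.037 11.825 [ 0.49816928 -0.04467557  0.03686964] [-0.61  0.33 -0.92] 0.03839648099280206
0.034 12.075 [ 0.4981768  -0.04469325  0.03382567] [ 1.2  -0.32 -0.45] 0.03833706422401913
```

It went in with no contact forces. Next: set it down, release, rise and look.

Run:
```python
from h import *
from rig import ctrl
p=[.49814,-.04465]
ctrl.move_l([*p,.0328],v=.05); s=ctrl.observe();print(s['tool_pos'],s['contact_force'])
ctrl.let_go(); s=ctrl.observe();print(s['clock'],s['tool_pos'],s['contact_force'],s['opening'])
ctrl.move_l([*p,.19],v=.25);ctrl.dwell(.3)
s,f=snap(ctrl,'wrist','seat1');print(s['clock'],s['tool_pos'])
im=f['image'];cv2.imwrite('pics/seat1c.png',cv2.resize(im[120:235,195:315,::-1],(600,575),interpolation=2))
```

```text
[ 0.49824694 -0.04467032  0.03283605] [-0.44617446 -0.17796034 -0.22506294]
12.85 [ 0.49820727 -0.04464869  0.03281702] [ 0.02791594 -0.13388307 -0.28484437] 0.0853519490283741
13.925 [ 0.49736132 -0.04454738  0.18861863]
```

View pics/seat1c.png

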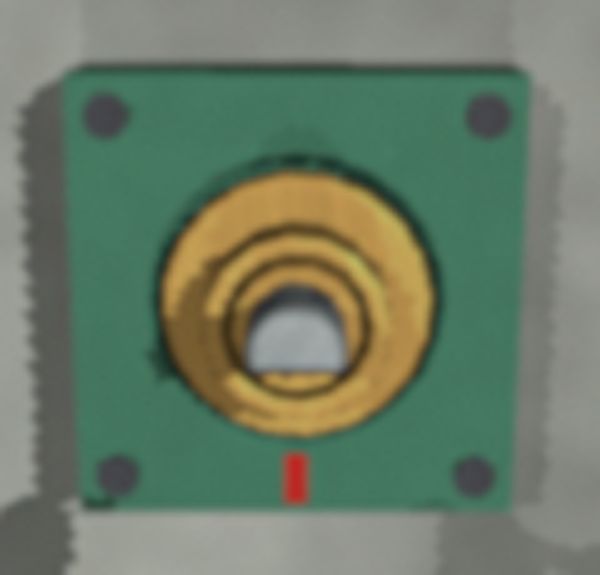

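The spacer is seated flat and concentric in the pocket, with the flange ring even all round and the shaft D at crop (297,335) pointing at the red line. Now the knob.

Run:
```python
from h import *
from rig import ctrl
yaw=60.4;q=down(np.radians(yaw)); y=np.array([np.cos(np.radians(yaw)),np.sin(np.radians(yaw))])
c=np.array([.4830,.2443])+.0007*y
ctrl.reach([*c,.07],q); ctrl.dwell(.15)
ctrl.move_l([*c,.012],v=.1); ctrl.dwell(.3)
s=ctrl.observe();print(s['clock'],s['tool_pos'],s['contact_force'])
ctrl.close(50); s=ctrl.observe();print(s['clock'],s['tool_pos'],s['contact_force'],s['opening'])
ctrl.move_l([*c,.13],v=.2)
q=down(np.radians(69.1)); v=(.4978,-.0446)
ctrl.reach([*v,.135],q); ctrl.move_l([*v,.100],v=.1); ctrl.dwell(.4)
s,f=snap(ctrl,'wrist','kover');print(s['clock'],s['tool_pos'],s['contact_force'],s['opening'])
cv2.imwrite('pics/koverc.png',cv2.resize(f['image'][130:310,165:345,::-1],(600,600),interpolation=2))
s,f=snap(ctrl,'side','kovers');x,y=proj(f,s,[[.497,-.045,.06]])[0].astype(int);cv2.imwrite('pics/koversc.png',cv2.resize(f['image'][y-40:y+40,x-40:x+40,::-1],(480,480),interpolation=2))
```

```text
16.3583 [0.4837038  0.24510943 0.01258305] [-0.23928484  0.34052197 -0.37531401]
16.9 [0.48361067 0.24501966 0.01228978] [-0.49528259 -0.29781628  4.23872865] 0.031100835152190087
19.6583 [ 0.49806559 -0.0446891   0.10040028] [ 0.23367786  0.6651734  -0.94678682] 0.03104106739746865
```

View pics/koverc.png

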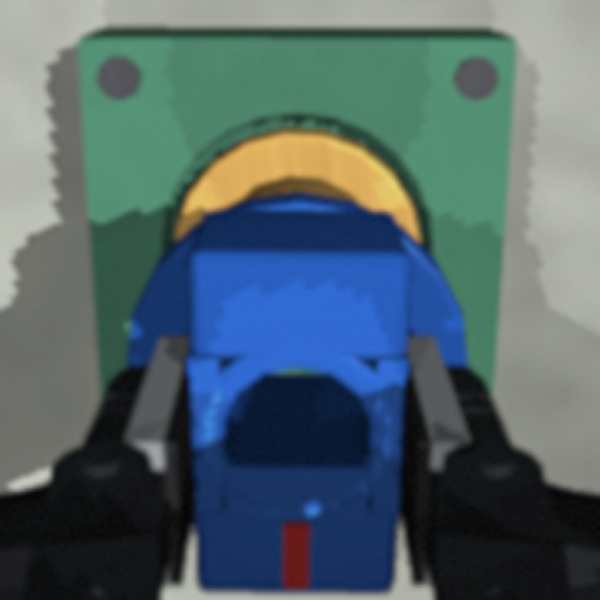

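View pics/koversc.png

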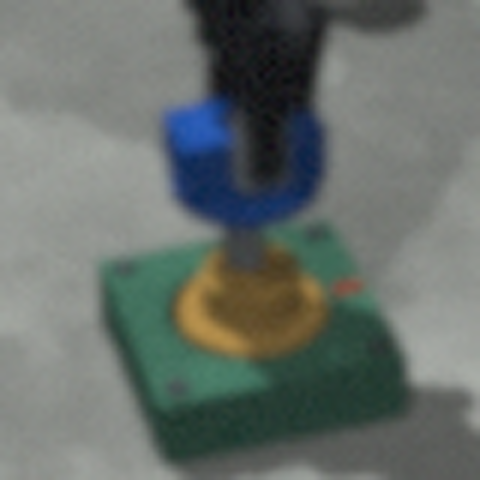

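Knob is held square, its red line (crop (296,555)) towards the block's red-line side, and the side view shows the shaft just below its hole. I'll compare knob and valve in this frame.

Run:
```python
from h import *
s,f=load('kover');im=f['image'];Rt=R.from_quat(s['tcp_rot']).as_matrix();tz=s['tool_pos'][2]
T=lambda P:((P-s['tool_pos'])@Rt)
hs=cv2.cvtColor(im,cv2.COLOR_RGB2HSV)
W=np.zeros((384,512),bool);W[140:170,180:325]=1
dk=W&(hs[:,:,1]<95)&(im.max(2)<115)
n,l,st,ce=cv2.connectedComponentsWithStats(dk.astype(np.uint8));h=[b for a,b in zip(st[1:],ce[1:]) if 60<a[4]<200];print(h)
H=T(onplane(f,s,h,.03));print('holes',H,'centre',H.mean(0)[:2]-[.0412,0], 'ang',np.degrees(np.arctan2(H[1,0]-H[0,0],H[1,1]-H[0,1])))
# spacer flange arc
g=mask(im,(10,100,40),(30,255,255));c=big(g,near=(254,185));arc=c[c[:,1]<195];r,e=circfit(onplane(f,s,arc,.031),.0295);print('spacer',T(np.r_[r,tz]),e)
zt=tz+.0197
g=lambda a,b:(165+a*.3,130+b*.3)
pts=T(onplane(f,s,[g(191,252),g(408,252),g(200,588),g(392,588),g(299.5,252),g(296,588),g(296,555),g(229,466),g(366,466),g(296,373)],zt));print(pts[:,:2].round(4))
# disc arc: top edge z= knob z+.008
b=mask(im,(105,120,30),(125,255,255));c=big(b);print(len(c),c.min(0),c.max(0))
cl=c[((c[:,0]<212)|(c[:,0]>297))&(c[:,1]<232)];r,e=circfit(onplane(f,s,cl,tz-.0123+.008),.0295);print('disc',T(np.r_[r,tz]),e,len(cl))
```

```text
[array([184.27607362, 158.37423313]), array([200.21374046, 152.91603053]), array([307.33333333, 153.04545455])]
holes [[ 0.03775678 -0.05472392  0.07035907]
 [ 0.04194967 -0.04212549  0.07035753]
 [ 0.04199763  0.04016278  0.07037086]] centre [-0.00063197 -0.01889554] ang 18.40800274414991
spacer [-3.89267515e-04 -7.36413526e-04  2.13772935e-07] 0.0069206865108390175
[[ 0.0298 -0.0158]
 [ 0.0298  0.0147]
 [-0.0268 -0.0162]
 [-0.0267  0.0144]
 [ 0.0298 -0.0005]
 [-0.0267 -0.0009]
 [-0.0204 -0.0009]
 [-0.0044 -0.0111]
 [-0.0044  0.0096]
 [ 0.0111 -0.001 ]]
433 [203. 188.] [304. 306.]
disc [ 5.75373124e-04 -9.70091973e-04 -6.50439979e-07] 0.0002446367845034213 39
```

Knob and valve axes agree within about 0.3 mm, and yaw to about 0.4°. Pushing down in steps.

Run:
```python
from h import *
from rig import ctrl
p=[.4981,-.0447]
for z in(.090,.086,.083,.080,.076,.072,.069,.0675,.066,.0645):
    ctrl.move_l([*p,z],v=.05)
    if z<.07: ctrl.dwell(.1)
    s=ctrl.observe();print(z,s['clock'],s['tool_pos'].round(5),s['contact_force'].round(2),s['ft_torque'].round(2),round(s['opening'],4))
    if np.linalg.norm(s['contact_force'])>14: print('STOP');break
```

```text
0.09 20.1083 [ 0.49753 -0.04463  0.08933] [-0.2  -0.02 -0.35] [ 0.01 -0.03 -0.01] 0.0305
0.086 20.3583 [ 0.49787 -0.04468  0.0857 ] [-0.38 -0.2  -0.86] [-0.02  0.    0.01] 0.0312
0.083 20.6083 [ 0.49796 -0.04467  0.08285] [-0.17 -0.18  0.16] [0.01 0.03 0.04] 0.0305
0.08 20.8583 [ 0.4979  -0.04466  0.0798 ] [-0.19  0.85 -1.04] [-0.06  0.04  0.02] 0.0311
0.076 21.1083 [ 0.49782 -0.04464  0.07571] [-0.02 -0.47 -1.26] [-0.03 -0.   -0.04] 0.0312
0.072 21.3583 [ 0.49782 -0.04465  0.07169] [ 0.62 -1.01 -0.78] [ 0.    0.02 -0.03] 0.031
0.069 21.7083 [ 0.49813 -0.04472  0.06897] [ 0.09  0.53 -0.98] [-0.05 -0.02 -0.  ] 0.031
0.0675 22.0583 [ 0.49808 -0.0447   0.06748] [ 0.16  0.39 -0.59] [-0.03  0.01 -0.01] 0.0306
0.066 22.4083 [ 0.49825 -0.04472  0.06625] [ 0.47 -0.68  3.49] [0.03 0.09 0.03] 0.0312
0.0645 22.7583 [ 0.49827 -0.04474  0.06463] [0.25 0.5  4.04] [ 0.04  0.12 -0.04] 0.0309
```

The knob slid on freely, and the spring is now felt at 3.5 N. Continuing down to the spacer.

Run:
```python
from h import *
from rig import ctrl
p=[.4981,-.0447]
for z in(.0635,.0625,.0618,.0612,.0607,.0602,.0597,.0592):
    ctrl.move_l([*p,z],v=.03); ctrl.dwell(.3)
    s=ctrl.observe();F=np.mean([(ctrl.dwell(.02),ctrl.observe()['contact_force'])[1] for _ in range(5)],0);print(z,s['clock'],s['tool_pos'].round(5),F.round(2),s['ft_torque'].round(2),round(s['opening'],4))
    if F[2]>13: print('STOP');break
s,f=snap(ctrl,'side','fin_s');x,y=proj(f,s,[[.497,-.045,.05]])[0].astype(int);b=cv2.resize(f['image'][y-40:y+40,x-40:x+40,::-1],(400,400),interpolation=2)
s,f=snap(ctrl,'wrist','fin_w');a=cv2.resize(f['image'][120:320,155:355,::-1],(400,400),interpolation=2);cv2.imwrite('pics/fin.png',np.hstack([a,b]))
```

```text
0.0635 23.3083 [ 0.49825 -0.04472  0.06358] [-0.59 -0.01  5.  ] [-0.03  0.08 -0.01] 0.0308
0.0625 23.9417 [ 0.49827 -0.04476  0.06268] [-0.8   0.03  5.51] [ 0.02  0.13 -0.04] 0.0309
0.0618 24.575 [ 0.49828 -0.04474  0.06202] [-0.41  0.05  6.28] [0.03 0.15 0.04] 0.031
0.0612 25.2083 [ 0.49829 -0.04473  0.06149] [-1.04  0.3   6.81] [0.01 0.11 0.  ] 0.031
0.0607 25.8417 [ 0.49825 -0.04475  0.06125] [-1.89  0.18  9.49] [ 0.02  0.26 -0.01] 0.0307
0.0602 26.475 [ 0.49829 -0.04472  0.06123] [-2.83  0.59 13.51] [ 0.07  0.52 -0.03] 0.0312
STOP
```

View pics/fin.png

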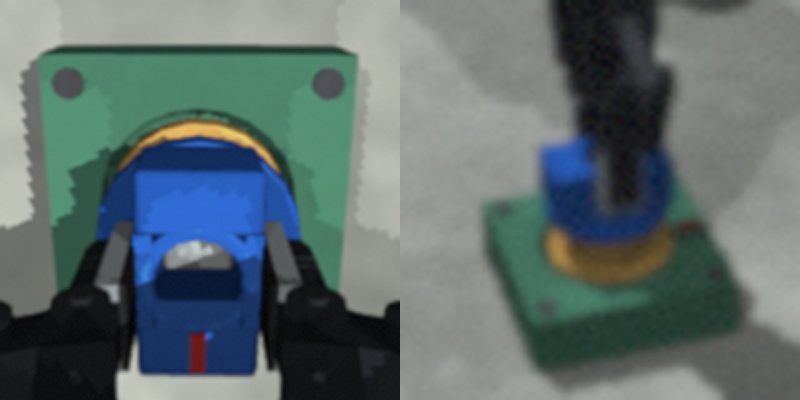

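The stop turned stiff at TCP z = 0.0612, where 0.0613 was predicted for the knob on the spacer (spindle down 6 mm). The wrist view shows the steel shaft inside the D-hole at (198,255), with the red line on the block's marked side. The side view shows the knob sitting on the spacer. Handing in.

Run:
```python
from rig import ctrl
ctrl.dwell(.2);s=ctrl.observe();print(s['clock'],s['tool_pos'],s['contact_force'],s['opening'],abs(s['joint_vel']).max())
ctrl.close_job()
```

```text
26.8583 [ 0.49829596 -0.04472169  0.06122683] [-2.63463435  0.93620753 14.79362098] 0.03140385183840388 0.0015425838188153902
the job is handed in; nothing more can be done
```

The valve is assembled, and I handed the job in at about 26.9 s with the gripper still holding the knob pressed in. No verdict is reported, so what follows is from my own checks.

- **Spacer:** I lowered it over the spindle with almost no contact force and let it go. The wrist picture afterwards showed it flat and concentric in the pocket.
- **Knob:** I gripped it at 50 N and lined it up red line to red line. It went onto the shaft freely, and the spring was felt within about 1 mm of the expected height.
- **Final press:** The knob came to a stiff stop at TCP height 0.0612 m. I had predicted 0.0613 m for the knob resting on the spacer with the spindle about 6 mm down. The last reading was about 15 N upward, jaws 31 mm apart, and the arm at rest.
- **Disagreements:**
  - The wrist camera showed a sideways bias of about 1 mm. I cancelled it by measuring part and valve in the same picture.
  - My estimates of the knob's position along its bar ranged from about -0.4 to +1.5 mm; it still went on without resistance.
- **Not checked:** I took no final picture of the bystanders, and felt no contact with them.

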